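# Find the comb leaf that fits the wooden screw

### The job

Find out which comb leaf on the gauge board has the same thread pitch as the front wooden screw, the one next to the leaves: try them one by one by sliding them forward along their channels into the thread. Leave the one leaf whose teeth sink fully home in the thread seated there, and have the other two drawn all the way back to the stop bar at the rear of their channels. Do not disturb the things standing around.

Things in the scene. Friction and masses are not known exactly. Their poses are not given: they have to be found in the camera images.
- gauge_board: fixed wooden board 276 x 292 mm with three comb leaves and, behind them, three parallel screws between journal blocks 60 mm high (y = -134, +134 mm). Origin: at bench height, below the middle of the front screw's axis; x from the leaves to the screws, y along the screws. A leaf's origin is at x = -118 mm when against the rear stop bar, at x = -80 mm when fully home in the thread, and can go no further
- front_screw (a point): middle of the axis of the screw to be gauged: the one nearest the leaves, wooden, clamped fast, lying along the board's y, 37 mm above the bench, 44 mm across the crests, threaded over 240 mm. Its pitch is 10.9, 15.2 or 19 mm, depth 0.58 of the pitch; which one differs from start to start. The screws 46 and 92 mm behind it have the other two pitches and play no part
- middle_channel (a point): centre line of the middle channel, on the bed (34 mm above the bench), 100 mm short of the front screw's axis. The outer channels are centred 76 mm to either side along y. Each is 70 mm wide between guide strips 8 mm high, so that a leaf has 2 mm side play each way and finds the grooves by itself when its knob is pushed with 10 to 15 N until it goes no farther; do not clamp it sideways meanwhile
- rear_stop (a point): middle of the front face of the stop bar (8 mm high) that closes the three channels at their rear, 138 mm short of the front screw's axis, at bed height. A leaf slides freely, is kept from lifting by a shoe under the slotted bed, and stays where it is left. A leaf of the wrong pitch comes to rest 4 to 10 mm short of fully home, however it is shifted sideways; the right one goes home
- leaf_a: loose flat metal plate 78 x 66 x 6 mm (0.2 kg) with 6 fine teeth 10.9 mm apart (centre to centre) on its front (+x) edge and a dark turned knob that spins freely on its pin, lying in any of the channels. Origin: on the underside below the knob's axis; x to the teeth. Knob 30 mm across, 6 to 44 mm above the origin. Gullet line 58 mm ahead of the origin, teeth 5.8 mm beyond it, rear edge 20 mm behind it
- leaf_b: loose flat metal plate 78 x 66 x 6 mm (0.2 kg) with 4 medium teeth 15.2 mm apart (centre to centre) on its front (+x) edge and a dark turned knob that spins freely on its pin, lying in any of the channels. Origin: on the underside below the knob's axis; x to the teeth. Knob 30 mm across, 6 to 44 mm above the origin. Gullet line 58 mm ahead of the origin, teeth 8.3 mm beyond it, rear edge 20 mm behind it
- leaf_c: loose flat metal plate 78 x 66 x 6 mm (0.2 kg) with 3 coarse teeth 19 mm apart (centre to centre) on its front (+x) edge and a dark turned knob that spins freely on its pin, lying in any of the channels. Origin: on the underside below the knob's axis; x to the teeth. Knob 30 mm across, 6 to 44 mm above the origin. Gullet line 58 mm ahead of the origin, teeth 10.5 mm beyond it, rear edge 20 mm behind it
- sanding_block: bystander: brown sanding block, 64 x 108 x 30 mm, lying to the right of the board; origin at the centre of its underside
- oil_bottle: bystander: brown oil bottle with a black cap, 47 mm across and 116 mm high, standing beyond the board, to the right; origin at the centre of its underside
- turned_finial: bystander: slim turned wooden finial, 34 mm across and 83 mm high, standing beyond the board, to the right; origin at the centre of its underside
Mind the look-alikes: they are no part of the job. What is shaped like the leaf_b but yellow is not meant. Leave any orange look-alike of the leaf_a alone.

How it is judged:
By the outcome, as a careful person would: the job done as asked, in the order asked, and still so for the second after the job is handed in, with the robot touching nothing.
It also fails if it takes over 48 s, if anything falls off the work surface, if the arm or the gripper's body presses on something with over 40 N, if the wrist force passes 120 N, or if a joint passes its speed limit or range.

### The arm

A 6-joint arm with a two-finger parallel gripper is mounted at the origin on the work surface; the furniture and walls round the work are solid. World frame = base frame: x ahead of the robot, y to its left, z up, the work surface at z = 0. Lengths are in mm, angles in degrees, forces in N, time in s.
With the tool pointing down it reaches from about 250 to 775 mm from the base axis. Payload 8.9 kg.
Tool frame: the origin (TCP) lies on the centre line of the jaws, within the pads' length; the fingertips stand 14 mm ahead of it and the grasp point (between the pads) lies 5 mm behind it; z points along the fingers, y is the direction in which the jaws open and shut (so a half turn about z gives the same grasp; the last joint's range is limited). The gripper opens to 85 mm and grips with 20 to 120 N. Pads are 22 mm wide; open, the fingers measure 114 mm over their backs; the gripper's body (76 mm by 85 mm) begins 54 mm behind the grasp point. The pads swing forward as they close: fully open they stand 13 mm farther back than shut.
Start: joints at [63.18, 16.656, -8.789, 64.555, 0, 82.019], TCP at [169.52, 496.877, 217.305] pointing down, gripper open.
Joint ranges: [-144.48, 144.48], [-52.06, 99.96], [-74.48, 78.29], [-112.23, 115.85], [-86.99, 84.42], [-180, 180]. Speed limits (degrees/s): [127.2, 127.2, 159.86, 180, 180, 180].

### API

Orientations are given as a 3x3 rotation matrix whose columns are the frame's x, y, z axes.
In Python, from plant import * gives the robot as it stands. The module is installed in compiled form; this text tells all that it offers. Calls block until the motion is done:
- move_ptp(position, orientation): joint-space move of the TCP to a pose.
- servo_line(position, frame=None, vel=150, force_limit=None): straight line of the TCP; frame=None keeps the orientation; vel is the mean speed in mm/s. With force_limit (N) it stops when the force on the tool has changed by that much, and returns True; else False.
- move_j(angles): joint-space move.
- open_gripper() and close_gripper(grip_force=None): open the fingers fully, or close them until they stop; grip_force is the grip in N (None keeps the last).
- wait(seconds).
- inverse_kinematics(position, orientation): joint angles nearest the present ones, or None.
- grab_frame(name): name is "scene" or "top" or "wrist"; returns the picture (400x640x3 uint8, red, green, blue); there is no depth.
- get_calibration(name): a dict with "K" (3x3 intrinsics, pixels), "k1" (the pictures are not rectified: a ray, as slopes to the right and down, at radius r is drawn at 1 + k1 r^2 times it, then the intrinsics apply), "R" (3x3) and "t" (3): a world point X has camera coordinates R X + t; the wrist camera has in their place "tool_from_camera" (4x4, takes a point from camera to tool coordinates, whose origin is the TCP and whose axes are the flange's). Camera axes: x right, y down, z forward; pixel columns grow to the right and rows downward; lengths in mm; the calibration is good to about 2 mm. A picture is of the moment at which its call begins: read the wrist's pose just before it. get_calibration takes no time and is no camera call.
A pose or a line that the arm cannot do raises PlanningError and nothing moves.
- finish_job(): hands the job in, once; it reports no verdict.
Trained networks look in the newest picture that a camera, given by its name, has taken for a name from the list of things; names that differ only in an ending like _2 or _b are one class to them, and where a whole thing is asked for, a point or a joint stands for the part that bears it (a point fixed in the world has none). Each returns a list of dicts, best first, with "confidence" (0 to 1); they miss things now and then, are a little off and sometimes report something else, mostly with a low value. They report only what shows in the picture. A call takes as long as a camera call. They do not tell look-alikes from the thing itself.
- find_in(label, camera): "box" ([centre column, centre row, width, height] in pixels, round what is visible of it).
Readings, each from a call of its own:
- get_t(): time.
- get_joint_positions(): joint angles.
- get_qvel(): joint speeds.
- get_joint_efforts(): joint torques, N m.
- get_ee_pos(): TCP position.
- get_tool_rot(): TCP orientation.
- get_ft_force(): force on the tool from outside, world axes, zero at the start.
- get_wrist_torque(): the same for the moment, N m.
- get_grip_width(): opening from 0.0 (shut) to 1.0 (fully open).
Only numpy, scipy, OpenCV 4.12 (cv2) and the standard library are available. Lean on these libraries where they do the work, as an engineer would, in place of code of your own. Each camera call takes 0.05 s, during which the arm holds its last target. There are 200 camera calls.

## Working session

There is one attempt and no reset: what is moved stays moved. The work goes in short steps, each a Python script; the robot and the scene stay as the last script left them, time stands still between calls to the robot, and variables do not carry over. Pictures are saved under pics/ and viewed, about 8 in all and at most 12, crops included, and the job is handed in when it is done.

```bash
mkdir -p pics; cat > h.py <<'E'
from plant import *
import numpy as np, cv2
def save(n,im): cv2.imwrite(f"pics/{n}.png",im[:,:,::-1])
E
python3 - <<'E'
from h import *
for n in("scene","top"):
    im=grab_frame(n); save(n,im); c=get_calibration(n); print(n,{k:np.round(v,3).tolist() for k,v in c.items()})
    for l in("gauge_board","leaf_a","leaf_b","leaf_c","front_screw","middle_channel"):
        try: print(l,[(np.round(d["box"]).tolist(),round(d["confidence"],2)) for d in find_in(l,n)][:5])
        except Exception as e: print(l,e)
c=get_calibration("wrist"); print({k:np.round(v,3).tolist() for k,v in c.items()}); print(get_tool_rot().round(3) if hasattr(get_tool_rot(),'round') else get_tool_rot(),get_t())
E
```

```text
scene {'K': [[439.91, 0.0, 323.686], [0.0, 439.91, 202.714], [0.0, 0.0, 1.0]], 'k1': -0.057, 'R': [[0.356, 0.934, 0.015], [0.756, -0.279, -0.593], [-0.55, 0.222, -0.805]], 't': [-301.155, -308.439, 1404.332]}
gauge_board [([370.0, 227.0, 146.0, 119.0], 0.83)]
leaf_a [([342.0, 135.0, 30.0, 26.0], 0.85), ([384.0, 197.0, 38.0, 32.0], 0.73), ([249.0, 265.0, 33.0, 35.0], 0.71), ([413.0, 212.0, 33.0, 38.0], 0.65), ([361.0, 182.0, 38.0, 33.0], 0.57)]
leaf_b [([342.0, 135.0, 30.0, 26.0], 0.85), ([384.0, 197.0, 38.0, 32.0], 0.73), ([249.0, 265.0, 33.0, 35.0], 0.71), ([413.0, 212.0, 33.0, 38.0], 0.65), ([361.0, 182.0, 38.0, 33.0], 0.57)]
leaf_c [([342.0, 135.0, 30.0, 26.0], 0.85), ([384.0, 197.0, 38.0, 32.0], 0.73), ([249.0, 265.0, 33.0, 35.0], 0.71), ([413.0, 212.0, 33.0, 38.0], 0.65), ([361.0, 182.0, 38.0, 33.0], 0.57)]
front_screw [([367.0, 231.0, 153.0, 123.0], 0.82)]
middle_channel [([410.0, 211.0, 36.0, 36.0], 0.74), ([370.0, 229.0, 152.0, 126.0], 0.63)]
top {'K': [[393.049, 0.0, 317.751], [0.0, 393.049, 196.747], [0.0, 0.0, 1.0]], 'k1': -0.055, 'R': [[-0.019, -0.999, 0.037], [-0.995, 0.
[... 428 characters left out ...]
 ([255.0, 210.0, 42.0, 44.0], 0.68), ([396.0, 164.0, 38.0, 40.0], 0.68)]
leaf_c [([237.0, 183.0, 44.0, 41.0], 0.95), ([244.0, 299.0, 46.0, 39.0], 0.93), ([218.0, 159.0, 41.0, 35.0], 0.87), ([255.0, 210.0, 42.0, 44.0], 0.68), ([396.0, 164.0, 38.0, 40.0], 0.68)]
front_screw [([261.0, 167.0, 158.0, 165.0], 0.68)]
middle_channel [([262.0, 166.0, 160.0, 161.0], 0.74), ([235.0, 183.0, 41.0, 40.0], 0.69)]
{'K': [[320.19, 0.0, 321.725], [0.0, 320.19, 204.668], [0.0, 0.0, 1.0]], 'k1': -0.014, 'tool_from_camera': [[-0.0, -0.954, -0.299, 75.944], [1.0, -0.0, -0.0, -0.412], [0.0, -0.299, 0.954, -155.821], [0.0, 0.0, 0.0, 1.0]]}
[[-0.946  0.323 -0.   ]
 [ 0.323  0.946  0.   ]
 [ 0.    -0.    -1.   ]] 0.7
```

View pics/top.png

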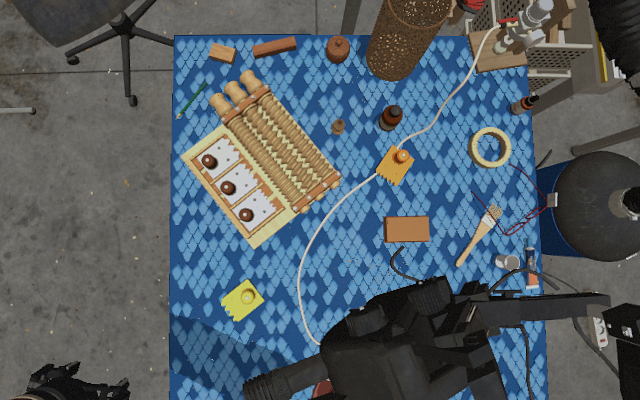

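View pics/scene.png

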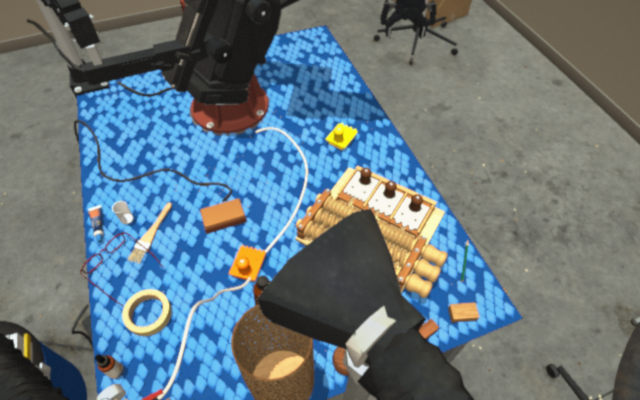

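The top view shows the board turned about -50°, with three dark knobs at (209,161), (228,188) and (246,214). The scene view shows the same board and the two look-alikes: yellow at (342,135) and orange at (247,264). Both of those stay untouched.

```bash
cat >> h.py <<'E'
def ray(uv,cal,R,t):
    K=cal["K"];k=cal["k1"]; d=np.array([(uv[0]-K[0][2])/K[0][0],(uv[1]-K[1][2])/K[1][1]]);s=d.copy()
    for _ in range(10): s=d/(1+k*(s@s))
    return R.T@np.array([*s,1]), -R.T@t
def px2w(uv,z,name="top",T=None):
    cal=get_calibration(name)
    if name=="wrist": # T = (pos,rot) of tool
        M=np.array(cal["tool_from_camera"]); Rwc=T[1]@M[:3,:3]; o=T[0]+T[1]@M[:3,3]; R=Rwc.T;t=-R@o
    else: R,t=np.array(cal["R"]),np.array(cal["t"])
    d,o=ray(uv,cal,R,t); return o+d*(z-o[2])/d[2]
def w2px(X,name="top",T=None):
    cal=get_calibration(name)
    if name=="wrist":
        M=np.array(cal["tool_from_camera"]); Rwc=T[1]@M[:3,:3]; o=T[0]+T[1]@M[:3,3]; R=Rwc.T;t=-R@o
    else: R,t=np.array(cal["R"]),np.array(cal["t"])
    c=R@np.asarray(X,float)+t; s=c[:2]/c[2]; s=s*(1+cal["k1"]*(s@s)); K=cal["K"]
    return np.array([K[0][0]*s[0]+K[0][2],K[1][1]*s[1]+K[1][2]])
def tool(phi): # tool x along board x, pointing down
    a=np.radians(phi); x=np.array([np.cos(a),np.sin(a),0]); z=np.array([0,0,-1.]); return np.stack([x,np.cross(z,x),z],1)
E
python3 - <<'E'
from h import *
P=[px2w(p,70) for p in((209,161),(228,188),(246,214))]
for p in P: print(p.round(1),np.hypot(*p[:2]).round())
d=P[0]-P[2]; phi=np.degrees(np.arctan2(d[1],d[0]))-90; print("phi",phi,np.linalg.norm(d))
for p in((182,154),(257,246)): print("corner",px2w(p,30).round(1))
c=P[1]; 
for s in(0,180):
  R=tool(phi+s); print(s,[None if (q:=inverse_kinematics(c+R[:,0]*o+[0,0,z-70],R)) is None else np.round(q,0).tolist() for o,z in((0,90),(-60,230),(-140,230),(60,90),(-60,90))])
E
```

```text
[583.  346.4  70. ] 678.0
[520.  302.7  70. ] 602.0
[460.2 262.   70. ] 530.0
phi -55.51123886881392 149.02109830115518
corner [608.6 420.8  30. ]
corner [386.6 242.3  30. ]
0 [[23.0, 30.0, -8.0, 52.0, 0.0, -101.0], [29.0, 25.0, 5.0, 70.0, 0.0, -96.0], [37.0, 26.0, 6.0, 71.0, 0.0, -88.0], [18.0, 31.0, -7.0, 52.0, 0.0, -107.0], [29.0, 30.0, -8.0, 52.0, 0.0, -96.0]]
180 [[23.0, 30.0, -8.0, 52.0, 0.0, 79.0], [18.0, 26.0, 7.0, 71.0, 0.0, 73.0], [11.0, 28.0, 10.0, 72.0, 0.0, 66.0], [29.0, 30.0, -8.0, 52.0, 0.0, 84.0], [18.0, 31.0, -7.0, 52.0, 0.0, 73.0]]
```

```bash
python3 - <<'E'
from h import *
phi=-54.; R=tool(phi+180); c=px2w((228,188),70); b=tool(phi)[:,0]
p=c+b*45; p[2]=200
move_ptp(p,R); close_gripper(20)
T=(np.array(get_ee_pos()),np.array(get_tool_rot()))
im=grab_frame("wrist"); save("w1",im); np.savez("w1.npz",p=T[0],R=T[1])
print(T[0],T[1].round(3).tolist(),get_t())
for l in("leaf_a","front_screw","gauge_board"): print(l,[(np.round(d["box"]).tolist(),round(d["confidence"],2)) for d in find_in(l,"wrist")][:5])
E
```

```text
[546.51350171 266.2548768  199.98510469] [[-0.588, 0.809, 0.0], [0.809, 0.588, -0.0], [-0.0, 0.0, -1.0]] 3.1417
leaf_a [([252.0, 155.0, 74.0, 83.0], 0.95), ([325.0, 159.0, 65.0, 96.0], 0.92), ([405.0, 162.0, 69.0, 87.0], 0.82), ([80.0, 19.0, 90.0, 39.0], 0.6)]
front_screw [([328.0, 206.0, 290.0, 242.0], 0.69)]
gauge_board [([326.0, 205.0, 288.0, 243.0], 0.62)]
```

View pics/w1.png

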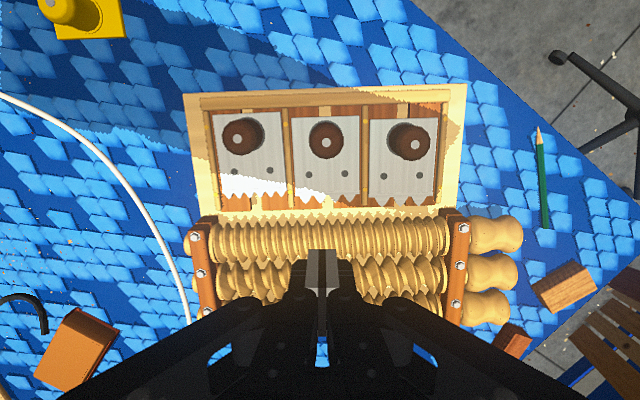

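```bash
python3 - <<'E'
import cv2
im=cv2.imread("pics/w1.png")[80:280,175:475]
cv2.imwrite("pics/w1c.png",cv2.resize(im[:175],(800,467),interpolation=cv2.INTER_CUBIC))
E
```

```text
(no output)
```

View pics/w1c.png

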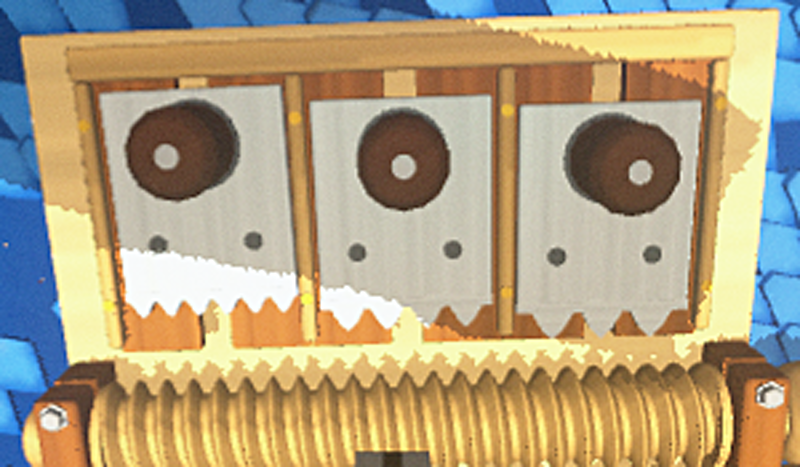

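```bash
python3 - <<'E'
from h import *
d=np.load("w1.npz");T=(d["p"],d["R"])
g=lambda u,v,z:px2w((175+u/2.667,80+v/2.667),z,"wrist",T)
B=[g(52,418,62),g(770,393,62)]; e=B[1]-B[0]; phi=np.degrees(np.arctan2(e[1],e[0]))-90; m=(B[0]+B[1])/2
print("bolt dist",np.linalg.norm(e),"phi",phi,"mid",m)
C=[g(22,38,30),g(777,10,30)]; e2=C[1]-C[0]; print("rear edge",np.linalg.norm(e2),np.degrees(np.arctan2(e2[1],e2[0]))-90)
a=np.radians(phi); Rb=np.array([[np.cos(a),np.sin(a)],[-np.sin(a),np.cos(a)]])
for n,u,v,z in[("ka",166,157,78),("kb",403,167,78),("kc",640,172,78),("cor",22,38,30),("cor",777,10,30),("dot",296,118,42),("dot",308,300,42),("dot",508,110,42),("dot",507,292,42),
 ("stopL",95,82,34),("stopR",705,62,34),("a rear",100,95,40),("a rear",283,86,40),("b rear",310,103,40),("b rear",490,95,40),("c rear",520,105,40),("c rear",700,100,40)]:
  print(n,(Rb@(g(u,v,z)-m)[:2]).round(1))
E
```

```text
bolt dist 266.81852117867885 phi -51.86699662976061 mid [578.07573366 234.0020483   62.        ]
rear edge 272.44594144915317 -52.00334766588093
ka [-95.3 -75.5]
kb [-89.3   0.4]
kc [-84.9  76.7]
cor [-135.4 -135.5]
cor [-134.7  136.9]
dot [-103.9  -36.9]
dot [-36.5 -37.1]
dot [-103.9   38.8]
dot [-36.9  38.6]
stopL [-119.1 -109.8]
stopR [-117.7  110.8]
a rear [-114.6 -106.6]
a rear [-115.1  -41. ]
b rear [-108.9  -31.7]
b rear [-109.2   32.6]
c rear [-105.4   43.4]
c rear [-104.8  107.8]
```

The leaf order from -y to +y is a, b, c. The front screw's crests look fine-pitched, so I'll try c, then b, then a. The board's yaw is about -52°, and I'll calibrate x by touching the stop.

```bash
cat >> h.py <<'E'
PHI=-51.95; _a=np.radians(PHI); BX=np.array([np.cos(_a),np.sin(_a),0]); BY=np.array([-np.sin(_a),np.cos(_a),0])
O=np.array([578.08,234.0,0])+20*BX; RT=tool(PHI+180)
def W(x,y,z): return O+BX*x+BY*y+[0,0,z]
def B(p): d=np.array(p)-O; return np.array([d@BX,d@BY,d[2]])
def here(): return B(get_ee_pos())
def fB(): f=np.array(get_ft_force()); return np.round([f@BX,f@BY,f[2]],1)
LO,HI=66,104
def hop(x,y):
    p=here()
    if p[2]<HI-2: servo_line(W(p[0],p[1],HI),RT,vel=150)
    servo_line(W(x,y,HI),RT,vel=200)
    if servo_line(W(x,y,LO),RT,vel=110,force_limit=15): print("descent contact!",here().round(1))
def push(x,y,F=12,v=35):
    r=servo_line(W(x,y,LO),RT,vel=v,force_limit=F); wait(.15); p=here(); print("push",r,p.round(1),fB(),round(get_t(),2)); return p
E
python3 - <<'E'
from h import *
move_ptp(W(-138,76.5,HI+20),RT)   # behind leaf c knob (~-105)
hop(-138,76.5); print(here().round(1),fB(),get_t())
p=push(-92,76.5)
im=grab_frame("wrist"); save("w2",im)
E
```

```text
[-137.8   76.7   66.8] [-0.9  0.1 -0.4] 4.625
push False [-92.2  76.5  66. ] [-0.3  0.6  0.6] 6.24
```

View pics/w2.png

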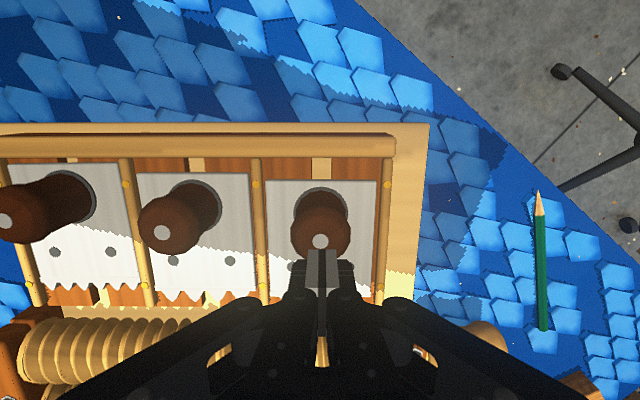

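The fingers sit on the screw side of leaf c's knob, with no contact force. The pin is at (320,242) and the fingertips come in below row 250. I'll recompute the board's x before moving on.

```bash
python3 - <<'E'
from h import *
T=(np.array(get_ee_pos()),np.array(get_tool_rot())); print(T[0],T[1].round(3).tolist(),here(),get_t())
for n,u,v,z in[("pin c",320,242,78),("pin b",161,232,78),("pin a",5,221,78),("rear edge c",322,181,40),("rear edge b",185,173,40),("bar front",322,159,42),("strip dot",256,184,42),("strip dot",263,270,42)]:
    print(n,B(px2w((u,v),z,"wrist",T)).round(1))
print(w2px(T[0],"wrist",T))
for p in [(-98,76,78),(-85,76,78),(-105,76,78),(-118,76,78)]: print(p,w2px(W(*p),"wrist",T).round())
print(get_joint_positions(),get_grip_width())
E
```

```text
[593.86433614 337.99336229  66.0180681 ] [[-0.617, 0.787, 0.0], [0.787, 0.617, -0.0], [-0.0, 0.0, -1.0]] [-92.16332612  76.52593698  66.0180681 ] 6.2917
pin c [-103.8   75.6   78. ]
pin b [-109.    -1.6   78. ]
pin a [-114.6  -77.3   78. ]
rear edge c [-125.4   76.6   40. ]
rear edge b [-130.2   -2.7   40. ]
bar front [-138.6   76.6   42. ]
strip dot [-124.1   38.5   42. ]
strip dot [-68.6  39.4  42. ]
[321.9555364  252.81228047]
(-98, 76, 78) [321. 253.]
(-85, 76, 78) [321. 276.]
(-105, 76, 78) [321. 240.]
(-118, 76, 78) [321. 215.]
[ 2.35220105e+01  3.98102747e+01  5.79020582e+00  5.59787869e+01
 -6.15016794e-04  7.54585164e+01] 0.0021535061237370865
```

```bash
python3 - <<'E'
import cv2
a=cv2.imread("pics/w2.png")[170:330,240:400];b=cv2.imread("pics/w1.png")[210:370,240:400]
cv2.imwrite("pics/w2c.png",cv2.hconcat([cv2.resize(i,(400,400),interpolation=cv2.INTER_CUBIC) for i in(a,b)]))
E
```

```text
(no output)
```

View pics/w2c.png

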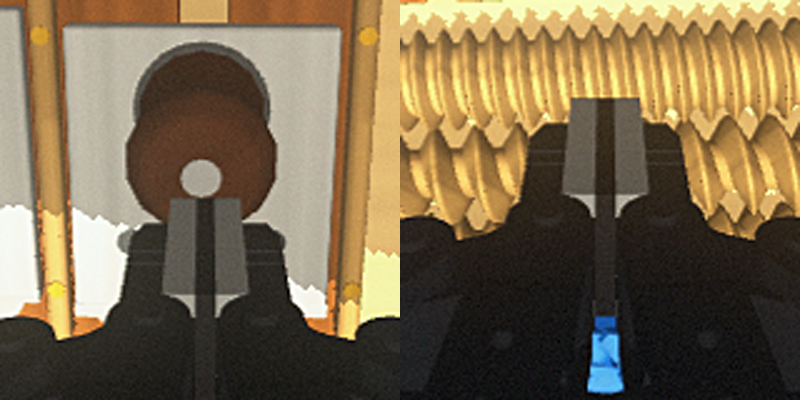

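The fingers are drawn over the knob top, so they passed above it and the real tip is higher than assumed. I'll touch the stop bar top (z = 42) to measure the tip height.

```bash
python3 - <<'E'
from h import *
hop(-144,76.5); print(here().round(1),fB())
r=servo_line(W(-144,76.5,28),RT,vel=40,force_limit=6); print(r,here().round(1),fB(),get_t())
E
```

```text
[-143.5   76.4   65.9] [-0.4 -0.3  1.3]
True [-144.1   76.    28.1] [ 0.1 -1.1  6.8] 8.5
```

```bash
sed -i 's/^LO,HI=.*/LO,HI=42,78/' h.py; python3 - <<'E'
from h import *
servo_line(W(-144,76.5,LO),RT,vel=60)
p=push(-80,76.5)
p2=here()
servo_line(W(p2[0]-2,76.5,LO),RT,vel=40); push(p2[0]+20,76.5,F=13)
im=grab_frame("wrist"); save("w3",im)
E
```

```text
push True [-116.1   76.3   41.7] [-4.1  0.4  2.8] 10.03
push True [-116.    76.1   41.5] [-3.4  1.2  3.2] 10.73
```

View pics/w3.png

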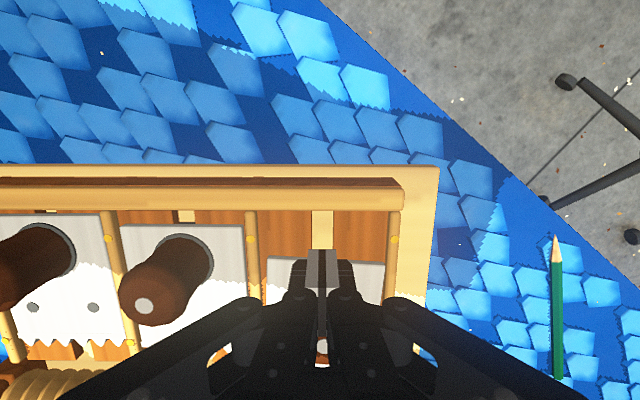

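```bash
cat >> h.py <<'E'
def back(y,x0=-56,x1=-105):
    hop(x0,y); p=push(x1,y,F=12,v=45); return p
E
python3 - <<'E'
from h import *
T=(np.array(get_ee_pos()),np.array(get_tool_rot()))
print("c rear edge",B(px2w((290,257),40,"wrist",T)).round(1),"stop bar",B(px2w((325,187),42,"wrist",T)).round(1))
back(76.5)
# next: leaf b
hop(-148,0); p=push(-80,0); servo_line(W(p[0]-2,0,LO),RT,vel=40); push(p[0]+20,0,F=13)
im=grab_frame("wrist"); save("w4",im); grab_frame("top") is not None
E
```

```text
c rear edge [-112.8   58.7   40. ] stop bar [-152.4   77.5   42. ]
push True [-93.9  76.6  42.1] [ 3.9 -0.   3.1] 13.07
push True [-114.9   -0.3   41.7] [-4.1  1.5  3.6] 15.78
push True [-114.9   -0.5   41.6] [-4.3  0.2  2.2] 16.48
```

View pics/w4.png

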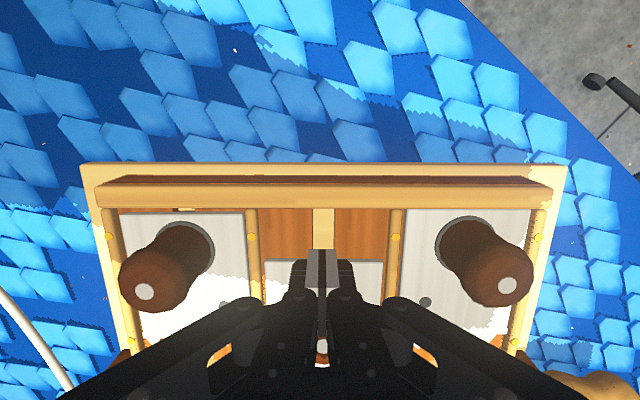

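Leaf b is stopped well short too (TCP -114.9), and c is back against the bar. Next I'll draw b back and try a.

```bash
python3 - <<'E'
from h import *
back(0)
hop(-150,-76.5); p=push(-80,-76.5); servo_line(W(p[0]-2,-76.5,LO),RT,vel=40); push(p[0]+20,-76.5,F=13)
im=grab_frame("wrist"); save("w5",im)
E
```

```text
push True [-94.    0.1  42.1] [ 4.3 -0.2  2.8] 18.87
push True [-107.5  -76.9   41.8] [-5.1  0.5  4. ] 21.74
push True [-107.5  -77.    41.7] [-4.2 -0.7  3.6] 22.44
```

View pics/w5.png

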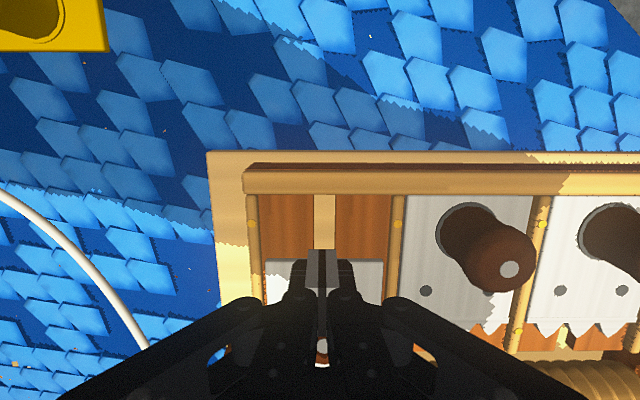

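Leaf a went 7.4 and 8.6 mm further than b and c. With the nominal 26 mm from knob axis to finger axis, its travel is about 38 mm, which is stop to fully home. I'll retreat and check from above.

```bash
python3 - <<'E'
from h import *
servo_line(W(-116,-77,LO),RT,vel=60); servo_line(W(-116,-77,130),RT,vel=150)
servo_line(W(-70,-10,200),RT,vel=180); wait(.2)
T=(np.array(get_ee_pos()),np.array(get_tool_rot())); np.savez("w6.npz",p=T[0],R=T[1])
im=grab_frame("wrist"); 
cv2.imwrite("pics/w6.png",cv2.resize(im[60:260,160:480,::-1],(800,500),interpolation=cv2.INTER_CUBIC)); print(get_t(),here().round(1),fB())
E
```

```text
24.5167 [-70.5 -10.7 199.5] [ 0.6 -0.1 -0.3]
```

View pics/w6.png

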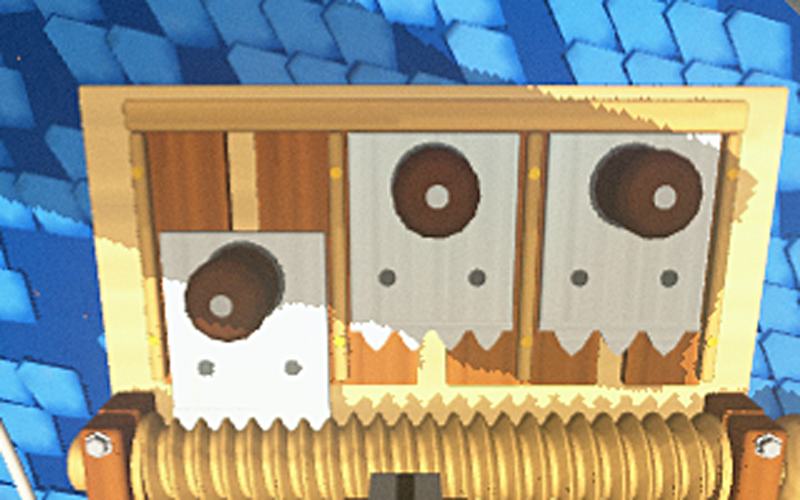

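```bash
python3 - <<'E'
from h import *
d=np.load("w6.npz");T=(d["p"],d["R"])
for n,u,v,z in[("a",221,306,78),("b",437,196,78),("c",665,196,78),("a rear",245,233,40),("b rear",432,132,40),("c rear",635,132,40),("a gul",250,417,40),("a tip",205,431,40)]:
    print(n,B(px2w((160+u/2.5,60+v/2.5),z,"wrist",T)).round(1))
E
```

```text
a [-80.3 -76.3  78. ]
b [-118.8   -0.    78. ]
c [-118.9   77.8   78. ]
a rear [-100.7  -73.9   40. ]
b rear [-139.    -0.7   40. ]
c rear [-139.1   76.3   40. ]
a gul [-23.3 -76.3  40. ]
a tip [-16.9 -95.8  40. ]
```

The close-up puts leaf a's knob 38.5 mm ahead of the other two (nominal 38). The rear edges of b and c are at the stop bar. All of this agrees with the touch measurements, so I'm handing in.

```bash
python3 -c "
from h import *
finish_job(); print(get_t())"
```

```text
the job is handed in; nothing more can be done
the job is handed in; nothing more can be done
```

Leaf_a, the fine one with 10.9 mm pitch, matches the front screw. I left it seated in the thread and drew leaf_b and leaf_c back to the stop bar. The job was handed in at about 24.5 s on the robot's clock.

**Trials:** I pushed each leaf twice, at 12 N and then 13 N, in the order c, b, a. The second push gained nothing on any of them. Leaves c and b stopped about 8 mm and 7 mm short of home. Leaf a went further, with a measured travel of about 38.4 mm from the stop against 38 mm nominal.

**Final check from the wrist camera:** The knob axes are at x = -80.3 mm (a), -118.8 mm (b) and -118.9 mm (c), against targets of -80 and -118. The rear edges of b and c are at about -139 mm against the stop face at -138, which is within the roughly 2 mm calibration.

**What disagreed:** On the first approach the closed fingers passed over leaf c's knob with no contact force, because the fingertips sit higher than I took from the description. Touching the stop bar put them about 14 mm behind the TCP, and I lowered the working height to suit.

I moved nothing around the board and recorded no unexpected contacts. I did not take a final picture of the bystanders.

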